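Pick the stray stopper out of the corks and hold the sprung bin lid open

TASK

A colleague is about to tip this tray of corks into the cork bin: first pick the one bottle stopper out from among the corks, leaving every cork in the tray, and stand it upright on top of the oak block. Then raise the bin's lid by its bar handle to 60 degrees from shut and keep holding it there with the gripper, because it falls shut by itself; finish while still holding it. Do not disturb the drinking glass or the tin.

Things in the scene. Friction and masses are not known exactly. Their poses are not given: they have to be found in the camera images.
- bottle_stopper: the one thing in the tray that is not a cork: a ribbed pale grey bottle stopper, 40 to 85 g, standing upright on its narrow ribbed foot, 48 mm tall, with a wide round head 35 mm across that takes up its upper part (about 25 to 48 mm above its foot) and overhangs the corks lying round it. Origin: centre of its foot, z up along its axis. It may stand in any of the six places in the tray.
- cork_tray: low open-topped pale wooden tray, fixed to the table, 194 (x) x 136 (y) x 34 mm high, walls and floor 7 mm thick. Six things stand or lie in it in two rows of three, about 58 mm apart. Origin: centre of its underside, on the table top; x along its long side, z up.
- cork_0: used cork lying on its side, 24 mm thick, 50 mm long. Natural cork, 12 g, loose in the tray. Origin: centre of its underside as it lies or stands at the start.
- cork_1: used cork lying on its side, 24 mm thick, 50 mm long. Natural cork, 12 g, loose in the tray. Origin: centre of its underside as it lies or stands at the start.
- cork_4: used cork lying on its side, 24 mm thick, 50 mm long. Natural cork, 12 g, loose in the tray. Origin: centre of its underside as it lies or stands at the start.
- cork_2: mushroom-flared cork standing on end, 47 mm tall, 35 mm across at its top. Natural cork, 12 g, loose in the tray. Origin: centre of its underside as it lies or stands at the start.
- cork_3: plain straight cork standing on end, 46 mm tall, 24 mm across. Natural cork, 12 g, loose in the tray. Origin: centre of its underside as it lies or stands at the start.
- oak_block: dark oak offcut, a flat block 220 (x) x 130 (y) x 35 mm high, fixed to the table, its level top bare. Origin: centre of its underside, on the table top; z up, so the top is at z = 35 mm.
- cork_bin: wooden cork bin with a hinged lid, fixed to the table; box 150 (x) x 170 (y) x 75 mm high. Origin: centre of its underside; its x axis points from the front (handle side, toward the robot) to the hinge side, z up.
- bin_hinge (a point): point on the lid's hinge axis, in the middle of the bin's far upper rim: 77 mm along the bin's +x from its origin and 75 mm above the table. The axis is level, along the bin's y.
- lid_bar (a point): middle of the lid's smooth steel bar handle: a level round bar 12 mm thick along the bin's y, 98 mm long, 40 mm in front of the lid's front edge (34 mm clear gap), free below. It moves with the lid: 194 mm from the hinge axis toward the front and 5 mm above it, so 80 mm above the table when shut. It can turn between gripped pads as the lid swings.
- bin_lid (a joint): opening angle of the lid in rad: 0 shut (lid level), growing as the front edge rises up and away from the robot, up to 1.9. Lid 350 g, 10 mm thick, with a weak closing spring (0.3 N m per rad, on top of a little preload): it falls shut from anywhere below upright if let go; about 4 N at the bar holds it at 60 degrees (1.047 rad).
- tumbler: clear drinking glass, 80 mm across, 90 mm high, a bystander. Origin: centre of its underside.
- round_tin: round blue lidded tin, 66 mm across, 28 mm high, a bystander. Origin: centre of its underside.
Things that resemble listed ones, but are neither listed nor needed, are in the scene too. Leave any yellow look-alike of the cork_0 alone.

How it is judged:
By the outcome, as a careful person would: the job done as asked, in the order asked, and still so for the second after the job is handed in, while the arm keeps its last pose, push and grip.
It also fails if it takes over 58 s, if anything falls off the work surface, if the arm or the gripper's body presses on something with over 40 N, if the wrist force passes 120 N, or if a joint passes its speed limit or range.

ROBOT

A 6-joint arm with a two-finger parallel gripper is mounted at the origin on a cart in front of the work surface, level with it; the furniture and walls round the work are solid. World frame = base frame: x ahead of the robot, y to its left, z up, the work surface at z = 0. Lengths are in m, angles in degrees, forces in N, time in s.
With the tool pointing down it reaches from about 0.375 to 0.9 m from the base axis. Payload 3.1 kg.
Tool frame: the origin (TCP) lies on the centre line of the jaws, within the pads' length; the fingertips stand 17 mm ahead of it and the grasp point (between the pads) lies 2 mm behind it; z points along the fingers, y is the line along which they close (so a half turn about z gives the same grasp; the last joint's range is limited). The gripper opens to 87 mm and grips with 3 to 60 N. Pads are 19 mm wide; open, the fingers measure 117 mm over their backs; the gripper's body (75 mm by 190 mm) begins 51 mm behind the grasp point.
Start: joints at [57.267, 30.224, 82.088, -0, 67.689, -10.227], TCP at [0.239, 0.577, 0.24] pointing down, gripper open.
Joint ranges: [-176.69, 176.69], [-43.24, 126.21], [12.49, 139.97], [-82, 262], [0, 151.66], [-163.58, 163.58]. Speed limits (degrees/s): [159.86, 159.86, 180, 180, 180, 180].

INTERFACE

Orientations are given as a 3x3 rotation matrix whose columns are the frame's x, y, z axes.
In Python, from rig import bot, imaging, finder gives the robot as it stands. The module is installed in compiled form; this text tells all that it offers.
- The arm moves only by the tool play_rows, never from a script. Its argument "motion" is a list that holds one entry, the list of rows, each a list of 6 numbers: the shift along the tool's x, y, z in m, then the turn, a rotation vector about the tool's x, y, z in degrees. In form: [[[dx, dy, dz, wx, wy, wz], ...]]. A call has 1 to 8 rows; each row is the pose to reach, as a shift and turn from the pose commanded when the call began, along the tool's axes at that moment; what a row does not reach only later rows make up. A row lasts 1/12 s, in which the tool goes at most 41.7 mm and 7.16 degrees, less where a joint would pass 70% of its speed; a pose out of reach is approached as far as the arm can. A call with a gripper value outside its range is refused whole. "fingers" is the finger opening in m, from 0 to 0.087, set as the call begins (left out, the last holds). The fingers move at their own pace and stop on an object; the grip force is fixed at half the most. Time passes only in rows, so rows that repeat a pose let the fingers close. It gives the time, the measured TCP pose, the force, the opening and the grip force at its end, in the units of the state.
- bot.read_state(): the state, without advancing time (a new reading comes with each control period).
- imaging.capture(name): name is "scene" or "top"; returns a dict with "frame" (400x640x3 uint8, red, green, blue), "camera_matrix" (3x3 intrinsics, pixels), "R" (3x3) and "t" (3): a world point X has camera coordinates R X + t. Camera axes: x right, y down, z forward; pixel columns grow to the right and rows downward; lengths in m; the calibration is good to about 2 mm. A picture is of the moment at which its call begins. There is no depth.
- bot.hand_in(): hands the job in; it is judged then, once.
Trained networks look in the newest picture that a camera, given by its name, has taken for a name from the list of things; names that differ only in an ending like _2 or _b are one class to them, and where a whole thing is asked for, a point or a joint stands for the part that bears it (a point fixed in the world has none). Each returns a list of dicts, best first, with "confidence" (0 to 1); they miss things now and then, are a little off and sometimes report something else, mostly with a low value. They report only what shows in the picture. A call takes as long as a camera call. They do not tell look-alikes from the thing itself.
- finder.recognise(camera, name): "at" ([x, y, z] in m, in world coordinates, good to about 4 mm: the middle of the surface that is visible of it).
- finder.outline_of(camera, name): "pixels" (400x640 bool, what is visible of it).
The state is a dict: "time_s": time; "joint_positions": joint angles; "qvel": joint speeds; "tau": joint torques, N m; "position": TCP position; "tcp_rot": TCP orientation; "force": force on the tool from outside, world axes, zero at the start; "moment": the same for the moment, N m; "opening": opening from 0.0 (shut) to 1.0 (fully open); "grasp_force": force on a finger pad.
Only numpy, scipy, OpenCV 4.12 (cv2) and the standard library are available. Lean on these libraries where they do the work, as an engineer would, in place of code of your own. Each camera call takes 0.05 s, during which the arm holds its last target. There are 200 camera calls.

## Working session

There is one attempt and no reset: what is moved stays moved. The work goes in short steps, Python scripts to look and compute and a tool call to move; the robot and the scene stay as the last step left them, time stands still between calls to the robot, and variables do not carry over. Pictures are saved under pics/ and viewed, at most 10 in all, crops included, and the job is handed in when it is done.

Besides the shell and the picture viewer there is one more tool, called after ">>>" as name(argument=value, ...), one argument or row to a line, values as JSON. play_rows: Moves the arm, as the interface text tells. Its arguments: {"type":"object","properties":{"motion":{"type":"array"},"fingers":{"type":"number"}},"required":["motion"]}

```bash
mkdir -p pics; python3 - <<'E'
from rig import bot, imaging, finder
import cv2, numpy as np
s=bot.read_state(); print({k:np.round(v,3).tolist() for k,v in s.items()})
for c in ["scene","top"]:
    d=imaging.capture(c); cv2.imwrite(f"pics/{c}0.png",d["frame"][:,:,::-1]); print(c,np.round(d["camera_matrix"],1).tolist(),np.round(d["R"],3).tolist(),np.round(d["t"],3).tolist())
    for n in ["bottle_stopper","cork_tray","cork_0","cork_2","cork_3","oak_block","cork_bin","lid_bar","bin_lid","tumbler","round_tin"]:
        r=finder.recognise(c,n); 
        uv=[]
        for q in r[:6]:
            p=d["camera_matrix"]@(d["R"]@np.array(q["at"])+d["t"]); uv.append((np.round(q["at"],3).tolist(),round(float(q["confidence"]),2),np.round(p[:2]/p[2]).astype(int).tolist()))
        print(n,uv)
E
```

```text
{'time_s': 0.0, 'joint_positions': [57.267, 30.278, 82.157, 0.001, 67.69, -10.226], 'qvel': [0.057, 0.059, -0.076, -0.056, -0.05, -0.036], 'tau': [-0.001, -44.004, -17.659, 0.063, 0.058, -0.0], 'position': [0.239, 0.577, 0.239], 'tcp_rot': [[-0.924, 0.383, -0.001], [0.383, 0.924, -0.002], [0.0, -0.002, -1.0]], 'force': [0.045, -0.9, 0.27], 'moment': [-0.002, 0.013, -0.003], 'grasp_force': 0.0, 'opening': 1.0}
scene [[398.4, 0.0, 317.7], [0.0, 398.4, 199.8], [0.0, 0.0, 1.0]] [[-0.781, -0.624, -0.009], [-0.471, 0.599, -0.647], [0.409, -0.502, -0.762]] [0.481, 0.308, 1.152]
bottle_stopper [([0.654, 0.266, 0.046], 0.58, [255, 241])]
cork_tray []
cork_0 [([0.647, 0.207, 0.042], 0.57, [270, 231]), ([0.567, 0.009, 0.088], 0.44, [327, 197]), ([0.545, 0.276, 0.03], 0.41, [279, 265])]
cork_2 [([0.647, 0.207, 0.042], 0.57, [270, 231]), ([0.567, 0.009, 0.088], 0.44, [327, 197]), ([0.545, 0.276, 0.03], 0.41, [279, 265])]
cork_3 [([0.647, 0.207, 0.042], 0.57, [270, 231]), ([0.567, 0.009, 0.088], 0.44, [327, 197]), ([0.545, 0.276, 0.03], 0.41, [279, 265])]
oak_block [([0.568, -0.222, 0.034], 0.75, 
[... 877 characters left out ...]
 0.022], 0.53, [215, 190]), ([0.602, 0.267, 0.03], 0.52, [247, 201]), ([0.649, 0.204, 0.046], 0.49, [266, 187]), ([0.572, -0.014, 0.085], 0.15, [330, 202])]
cork_3 [([0.65, 0.386, 0.022], 0.53, [215, 190]), ([0.602, 0.267, 0.03], 0.52, [247, 201]), ([0.649, 0.204, 0.046], 0.49, [266, 187]), ([0.572, -0.014, 0.085], 0.15, [330, 202])]
oak_block [([0.563, -0.238, 0.031], 0.92, [397, 213])]
cork_bin [([0.562, -0.017, 0.088], 0.91, [331, 205])]
lid_bar [([0.573, -0.013, 0.086], 0.8, [329, 202])]
bin_lid [([0.574, -0.018, 0.088], 0.65, [331, 202])]
tumbler [([0.577, 0.464, 0.054], 0.88, [187, 203]), ([0.561, -0.016, 0.089], 0.31, [331, 205])]
round_tin [([0.606, -0.423, 0.031], 0.71, [450, 203])]
```

```bash
python3 - <<'E'
import cv2,numpy as np
a=cv2.imread("pics/scene0.png");b=cv2.imread("pics/top0.png")
c=cv2.resize(b[150:250,170:290],(600,500),interpolation=3); d=cv2.resize(a[190:310,200:360],(800,600),interpolation=3)
cv2.imwrite("pics/tc.png",c); cv2.imwrite("pics/sc.png",d)
E
```

```text
(no output)
```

View pics/scene0.png

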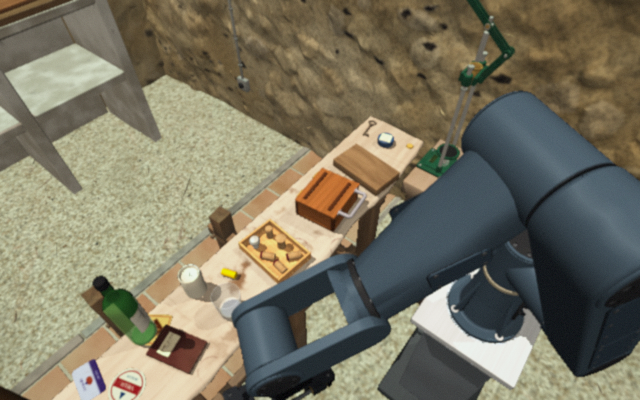

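View pics/top0.png

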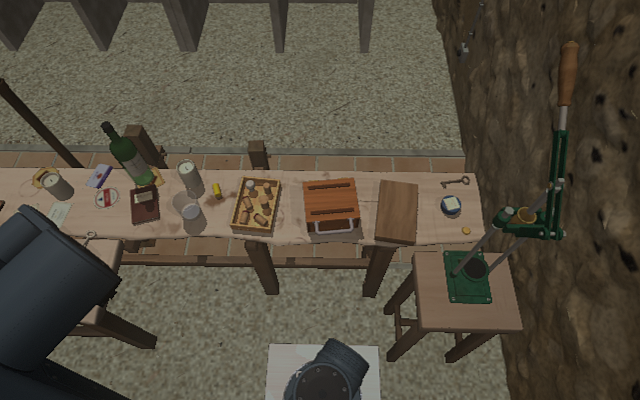

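View pics/tc.png

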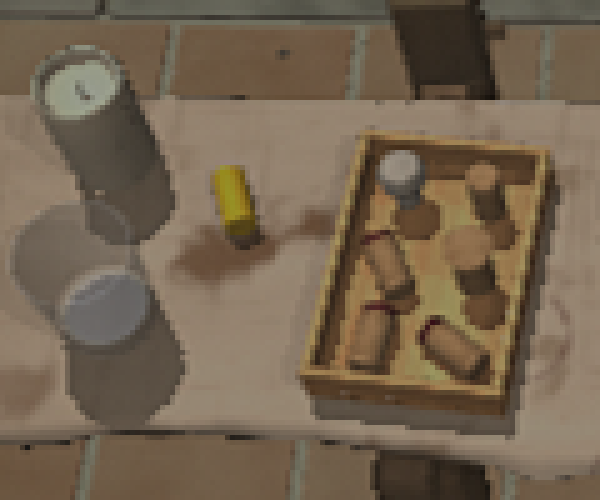

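View pics/sc.png

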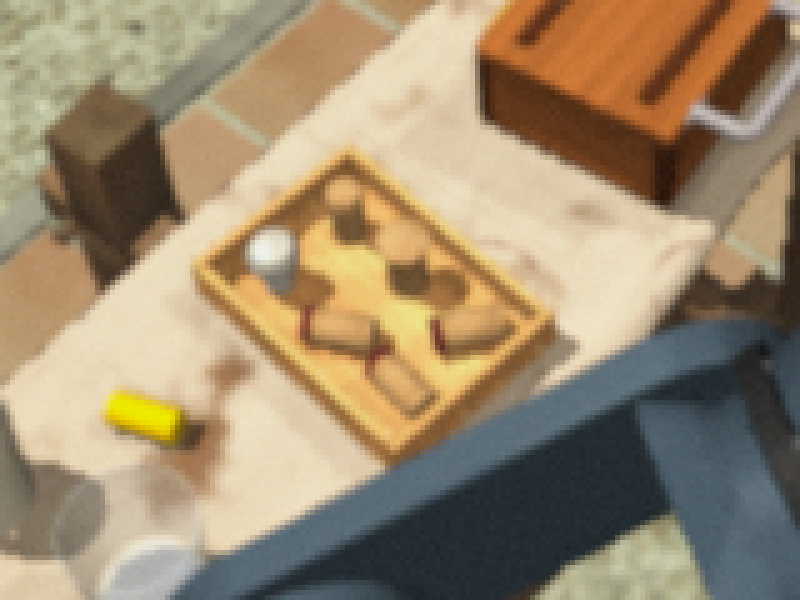

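The top view shows one white-grey round head at (250,184) in the tray's far left corner. That is the stopper. These could be taken for it:
- plain standing cork at (266,187)
- mushroom cork at (264,199)
- lying corks at (247,202), (244,217) and (260,219)
- yellow look-alike at (217,190), outside the tray
- white candle at (187,167) and tumbler at (190,212)

The crops confirm the grey head. I'll measure it next, along with the bin and the block.

```bash
cat > h.py <<'E'
from rig import bot, imaging, finder
import cv2, numpy as np
def ray(d,uv):
    K,R,t=d["camera_matrix"],np.array(d["R"]),np.array(d["t"])
    v=R.T@np.linalg.solve(K,np.array([uv[0],uv[1],1.])); return -R.T@t,v/np.linalg.norm(v)
def atz(d,uv,z):
    o,v=ray(d,uv); return o+v*(z-o[2])/v[2]
def tri(rs):
    A=sum(np.eye(3)-np.outer(v,v) for o,v in rs); b=sum((np.eye(3)-np.outer(v,v))@o for o,v in rs); return np.linalg.solve(A,b)
def pix(d,X):
    p=d["camera_matrix"]@(np.array(d["R"])@np.array(X)+d["t"]); return p[:2]/p[2]
E
python3 - <<'E'
from h import *
heights=dict(oak_block=.035,bin_lid=.085,cork_tray=.034)
rs=[]
for c in ["scene","top"]:
    d=imaging.capture(c); f=d["frame"].astype(int)
    # grey head: low saturation bright pixels near
    u0,v0=np.round(pix(d,[.655,.264,.046])).astype(int)
    P=f[v0-9:v0+10,u0-9:u0+10]; m=(P.min(2)>P.max(2)-25)&(P.max(2)>110)
    vv,uu=np.nonzero(m); q=[uu.mean()+u0-9,vv.mean()+v0-9]; print(c,"head px",q,m.sum(),(uu.min()+u0-9,uu.max()+u0-9,vv.min()+v0-9,vv.max()+v0-9),"at z.044",atz(d,q,.044))
    rs.append(ray(d,q))
    for n,z in heights.items():
        for o in finder.outline_of(c,n)[:1]:
            m=o["pixels"].astype(np.uint8); cs=max(cv2.findContours(m,0,2)[0],key=cv2.contourArea)
            ap=cv2.approxPolyDP(cs,3,True)[:,0]
            print(c,n,round(float(o["confidence"]),2),m.sum(),[(p.tolist(),np.round(atz(d,p,z)[:2],3).tolist()) for p in ap])
    cv2.imwrite(f"pics/bin_{c}.png",cv2.resize(d["frame"][170:250,295:425] if c=="top" else d["frame"][140:240,280:410],None,fx=6,fy=6,interpolation=3)[:,:,::-1])
print("tri",tri(rs))
E
```

```text
scene head px [np.float64(254.09433962264148), np.float64(242.03773584905662)] 53 (np.int64(250), np.int64(258), np.int64(238), np.int64(247)) at z.044 [0.65520923 0.26961337 0.044     ]
scene oak_block 0.84 1920 [([332, 159], [0.695, -0.187]), ([333, 166], [0.67, -0.16]), ([373, 194], [0.477, -0.136]), ([398, 177], [0.451, -0.26]), ([394, 168], [0.487, -0.29]), ([358, 144], [0.667, -0.317])]
scene bin_lid 0.84 2001 [([296, 198], [0.646, 0.075]), ([331, 218], [0.505, 0.07]), ([338, 214], [0.497, 0.043]), ([351, 217], [0.457, 0.028]), ([365, 194], [0.477, -0.08]), ([357, 189], [0.511, -0.082]), ([357, 183], [0.527, -0.104]), ([321, 168], [0.667, -0.085])]
scene cork_tray 0.56 2018 [([267, 219], [0.692, 0.173]), ([241, 239], [0.702, 0.283]), ([239, 245], [0.691, 0.303]), ([274, 281], [0.518, 0.328]), ([280, 282], [0.501, 0.32]), ([303, 264], [0.488, 0.231]), ([310, 252], [0.498, 0.184])]
top head px [np.float64(249.57142857142856), np.float64(182.8857142857143)] 35 (np.int64(246), np.int64(253), np.int64(180), np.int64(186)) at z.044 [0.66682515 0.26396418 0.044     ]
top oak_block 0.74 2526 [([381, 179], [0.695, -0.192]), ([374, 239], [0.467, -0.157]), ([413, 245], [0.448, -0.281]), ([417, 185], [0.672, -0.316])]
top bin_lid 0.76 2475 [([352, 178], [0.666, -0.087]), ([302, 183], [0.644, 0.079]), ([306, 221], [0.503, 0.061]), ([314, 225], [0.49, 0.035]), ([317, 234], [0.459, 0.025]), ([352, 230], [0.474, -0.084]), ([352, 221], [0.506, -0.084]), ([359, 217], [0.52, -0.107])]
top cork_tray 0.61 1671 [([242, 176], [0.701, 0.296]), ([230, 226], [0.506, 0.313]), ([269, 232], [0.487, 0.183]), ([279, 180], [0.686, 0.164])]
tri [0.66550671 0.26527509 0.03642502]
```

View pics/bin_top.png

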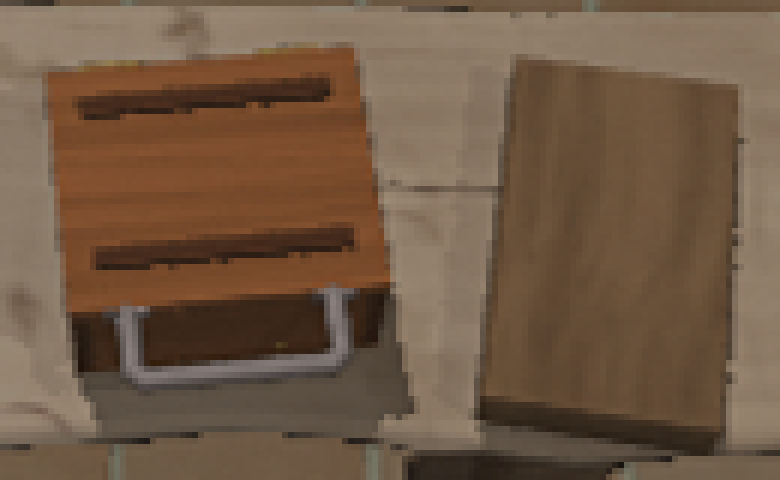

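```bash
python3 - <<'E'
from h import *
rs=[]
for c in ["scene","top"]:
    d=imaging.capture(c)
    for o in finder.outline_of(c,"bottle_stopper")[:1]:
        m=o["pixels"]; vv,uu=np.nonzero(m); print(c,o["confidence"],m.sum(),uu.mean(),vv.mean(),uu.min(),uu.max(),vv.min(),vv.max())
        # fit head+foot silhouette model: circles
        def sil(x,y):
            a=np.linspace(0,2*np.pi,24); P=[]
            S=np.zeros((400*4,640*4),np.uint8)
            for r,z0,z1 in [(.0175,.034,.055),(.010,.007,.034)]:
                pts=np.array([pix(d,[x+r*np.cos(t),y+r*np.sin(t),z]) for t in a for z in(z0,z1)])
                cv2.fillConvexPoly(S,cv2.convexHull(np.round((pts+.5)*4).astype(np.int32)),1)
            return cv2.resize(S.astype(np.float32),(640,400),interpolation=cv2.INTER_AREA)
        best=min(((np.abs(sil(x,y)-m).sum(),x,y) for x in np.arange(.638,.676,.002) for y in np.arange(.248,.282,.002)))
        print("fit",best)
    f=d["frame"]
    if c=="top":
        o=np.array([295,170])
        for p in [(140,377),(240,370),(340,363)]: print("bar",atz(d,np.array(p)/6+o-.4,.08))
E
```

```text
scene 0.67 113 254.10619469026548 241.78761061946904 249 259 236 248
fit (np.float32(32.6875), np.float64(0.658), np.float64(0.268))
bar [0.46674953 0.02248826 0.08      ]
bar [ 0.47158087 -0.02956793  0.08      ]
bar [ 0.47642385 -0.08174954  0.08      ]
```

>>> play_rows(
  motion=[
    [[0,0,0,0,0,7],[0,0,0,0,0,14],[0,0,0,0,0,21],[0,0,0,0,0,28],[0,0,0,0,0,35],[0,0,0,0,0,42],[0,0,0,0,0,49],[0,0,0,0,0,56]],
  ],
  fingers=0.06,
)

```text
time_s: 2.47
position: [0.2392, 0.5774, 0.2395]
tcp_rot: [[-0.193, 0.981, -0.0], [0.981, 0.193, -0.0], [-0.0, -0.0, -1.0]]
force: [0.3, 0.8, -0.9]
opening: 0.692
grasp_force: 0.0
```

>>> play_rows(
  motion=[
    [[-0.03,0.027,0,0,0,2],[-0.06,0.054,0,0,0,4],[-0.09,0.081,0,0,0,6],[-0.12,0.108,0,0,0,8],[-0.15,0.135,0,0,0,10],[-0.18,0.162,0,0,0,12],[-0.21,0.189,0,0,0,14],[-0.24,0.216,0,0,0,16.4]],
  ],
)

```text
time_s: 3.13
position: [0.5001, 0.3839, 0.2397]
tcp_rot: [[0.087, 0.996, 0.0], [0.996, -0.087, 0.0], [0.0, 0.0, -1.0]]
force: [-0.1, 0.8, -0.5]
opening: 0.693
grasp_force: 0.0
```

>>> play_rows(
  motion=[
    [[-0.02,0.032,0,0,0,0],[-0.04,0.064,0,0,0,0],[-0.06,0.096,0.01,0,0,0],[-0.08,0.128,0.03,0,0,0],[-0.1,0.16,0.06,0,0,0],[-0.105,0.168,0.09,0,0,0],[-0.105,0.168,0.11,0,0,0],[-0.105,0.168,0.11,0,0,0]],
  ],
)

```text
time_s: 3.8
position: [0.6543, 0.2638, 0.1232]
tcp_rot: [[0.088, 0.996, -0.011], [0.996, -0.088, -0.003], [-0.004, -0.011, -1.0]]
force: [-0.5, 0.2, -0.9]
opening: 0.692
grasp_force: 0.0
```

```bash
python3 - <<'E'
from h import *
s=bot.read_state(); print(s["position"])
ims=[]
for c in ["scene","top"]:
    d=imaging.capture(c); u,v=np.round(pix(d,[.657,.265,.06])).astype(int)
    ims.append(cv2.resize(d["frame"][v-32:v+33,u-32:u+33],(390,390),interpolation=3))
cv2.imwrite("pics/hov.png",np.hstack(ims)[:,:,::-1])
E
```

```text
[0.65434461 0.26378758 0.12325   ]
```

View pics/hov.png

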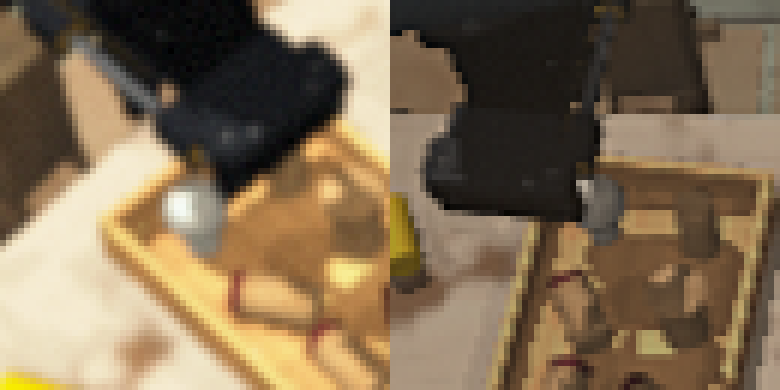

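>>> play_rows(
  motion=[
    [[0,0,0.02,0,0,0],[0,0,0.04,0,0,0],[0,0,0.05,0,0,0],[0,0,0.05,0,0,0],[0,0,0.05,0,0,0],[0,0,0.05,0,0,0]],
  ],
)

```text
time_s: 4.4
position: [0.6582, 0.267, 0.0816]
tcp_rot: [[0.085, 0.996, 0.003], [0.996, -0.085, 0.001], [0.001, 0.003, -1.0]]
force: [0.3, 0.1, 0.3]
opening: 0.69
grasp_force: 0.0
```

>>> play_rows(
  motion=[
    [[0.001,-0.001,0.01,0,0,0],[0.001,-0.001,0.02,0,0,0],[0.001,-0.001,0.025,0,0,0],[0.001,-0.001,0.025,0,0,0],[0.001,-0.001,0.025,0,0,0]],
  ],
)

```text
time_s: 4.82
position: [0.6556, 0.2672, 0.0536]
tcp_rot: [[0.086, 0.996, -0.002], [0.996, -0.086, -0.0], [-0.001, -0.002, -1.0]]
force: [0.2, -1.1, 0.3]
opening: 0.687
grasp_force: 0.0
```

>>> play_rows(
  motion=[
    [[0,0,0,0,0,0],[0,0,0,0,0,0],[0,0,0,0,0,0],[0,0,0,0,0,0],[0,0,0,0,0,0],[0,0,0,0,0,0],[0,0,0,0,0,0],[0,0,0,0,0,0]],
  ],
  fingers=0.02,
)

```text
time_s: 5.48
position: [0.6565, 0.2674, 0.0548]
tcp_rot: [[0.086, 0.996, 0.001], [0.996, -0.086, 0.0], [0.0, 0.001, -1.0]]
force: [0.4, 0.1, 1.0]
opening: 0.369
grasp_force: 30.0
```

```bash
python3 - <<'E'
from h import *
ims=[]
for c in ["scene","top"]:
    d=imaging.capture(c); u,v=np.round(pix(d,[.657,.265,.05])).astype(int)
    ims.append(cv2.resize(d["frame"][v-25:v+25,u-25:u+25],(390,390),interpolation=3))
    for P in ([.6565,.2674,.038],[.6565,.2674,.055]): print(c,(pix(d,P)-[u-25,v-25])*390/50)
cv2.imwrite("pics/grip.png",np.hstack(ims)[:,:,::-1])
E
```

```text
scene [199.24183339 214.08898836]
scene [193.73419397 190.06426598]
top [191.46348757 213.13745067]
top [185.08886611 193.15379758]
```

View pics/grip.png

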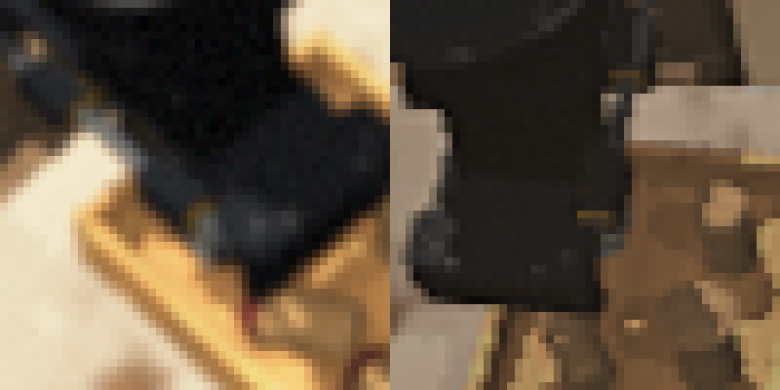

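The gripper hides the head here. Pads report 30 N at 32 mm, so I'll lift slowly and check.

>>> play_rows(
  motion=[
    [[0,0,-0.005,0,0,0],[0,0,-0.015,0,0,0],[0,0,-0.03,0,0,0],[0,0,-0.05,0,0,0],[0,0,-0.07,0,0,0],[0,0,-0.09,0,0,0],[0,0,-0.1,0,0,0],[0,0,-0.1,0,0,0]],
  ],
)

```text
time_s: 6.25
position: [0.6584, 0.268, 0.1592]
tcp_rot: [[0.085, 0.996, 0.008], [0.996, -0.085, 0.002], [0.002, 0.007, -1.0]]
force: [0.6, -0.4, -0.7]
opening: 0.363
grasp_force: 30.0
```

```bash
python3 - <<'E'
from h import *
s=bot.read_state(); print(s["position"],s["force"],s["grasp_force"],s["opening"])
ims=[]
for c in ["scene","top"]:
    d=imaging.capture(c); u,v=np.round(pix(d,[.657,.265,.12])).astype(int)
    ims.append(cv2.resize(d["frame"][v-30:v+45,u-35:u+40],(390,390),interpolation=3))
    for o in finder.outline_of(c,"bottle_stopper")[:2]:
        vv,uu=np.nonzero(o["pixels"]); print(c,o["confidence"],len(uu),uu.mean(),vv.mean())
    print(pix(d,[.657,.267,.13]))
cv2.imwrite("pics/lift.png",np.hstack(ims)[:,:,::-1])
E
```

```text
[0.65837939 0.26798559 0.15920295] [ 0.59352157 -0.37900182 -0.71846982] 29.999842346878722 0.36347510900751445
[250.51425086 224.80818342]
[244.04000419 171.6326509 ]
```

View pics/lift.png

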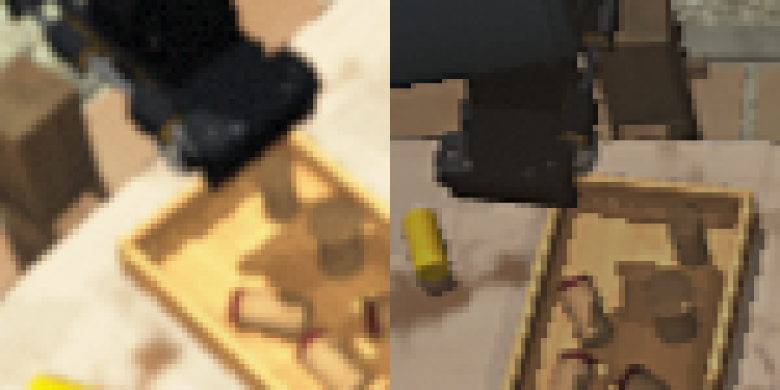

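The tray place is empty and five corks remain. The stopper is still pinched at 31.6 mm, so I'll carry it to the block.

>>> play_rows(
  motion=[
    [[-0.01,0,-0.005,0,0,0],[-0.03,-0.002,-0.015,0,0,0],[-0.055,-0.005,-0.025,0,0,0],[-0.085,-0.008,-0.03,0,0,0],[-0.115,-0.011,-0.03,0,0,0],[-0.145,-0.014,-0.03,0,0,0],[-0.175,-0.017,-0.03,0,0,0],[-0.205,-0.02,-0.03,0,0,0]],
  ],
)

```text
time_s: 7.12
position: [0.6175, 0.0628, 0.1839]
tcp_rot: [[0.086, 0.996, -0.002], [0.996, -0.086, -0.0], [-0.0, -0.002, -1.0]]
force: [0.4, -0.1, -0.2]
opening: 0.365
grasp_force: 30.0
```

>>> play_rows(
  motion=[
    [[-0.03,-0.003,0,0,0,0],[-0.06,-0.006,0,0,0,0],[-0.09,-0.009,0,0,0,0],[-0.12,-0.012,0,0,0,0],[-0.15,-0.015,0,0,0,0],[-0.18,-0.018,0,0,0,0],[-0.21,-0.021,0,0,0,0],[-0.24,-0.024,0,0,0,0]],
  ],
)

```text
time_s: 7.78
position: [0.5729, -0.174, 0.1839]
tcp_rot: [[0.086, 0.996, -0.002], [0.996, -0.086, 0.001], [0.0, -0.002, -1.0]]
force: [1.3, 0.7, -0.2]
opening: 0.366
grasp_force: 30.0
```

>>> play_rows(
  motion=[
    [[-0.025,-0.002,0,0,0,0],[-0.045,-0.003,0,0,0,0],[-0.06,-0.003,0.005,0,0,0],[-0.065,-0.003,0.015,0,0,0],[-0.065,-0.003,0.025,0,0,0],[-0.065,-0.003,0.03,0,0,0],[-0.065,-0.003,0.03,0,0,0],[-0.065,-0.003,0.03,0,0,0]],
  ],
)

```text
time_s: 8.45
position: [0.5654, -0.235, 0.1535]
tcp_rot: [[0.084, 0.996, -0.002], [0.996, -0.084, 0.002], [0.001, -0.002, -1.0]]
force: [-0.2, 0.2, -0.4]
opening: 0.37
grasp_force: 30.0
```

```bash
python3 - <<'E'
from h import *
s=bot.read_state(); p=s["position"]; print(p,s["force"],s["grasp_force"],s["opening"]); T=s["tcp_rot"]
ims=[]
for c in ["scene","top"]:
    d=imaging.capture(c); u,v=np.round(pix(d,p-[0,0,.03])).astype(int)
    ims.append(cv2.resize(d["frame"][v-35:v+40,u-35:u+40],(390,390),interpolation=3))
    print(c,[np.round((pix(d,p-[0,0,z])-[u-35,v-35])*5.2) for z in (0,.017,.048)])
    for o in finder.outline_of(c,"bottle_stopper")[:2]:
        vv,uu=np.nonzero(o["pixels"]); print(c,o["confidence"],len(uu),uu.mean(),vv.mean())
cv2.imwrite("pics/carry.png",np.hstack(ims)[:,:,::-1])
E
```

```text
[ 0.5653986  -0.23500656  0.1535136 ] [-0.16034712  0.19064316 -0.40825052] 29.999903126154095 0.3701671372179512
scene [array([186., 150.]), array([184., 169.]), array([180., 202.])]
top [array([193., 158.]), array([188., 172.]), array([179., 197.])]
top 0.26 1734 392.7883506343714 218.7831603229527
```

View pics/carry.png

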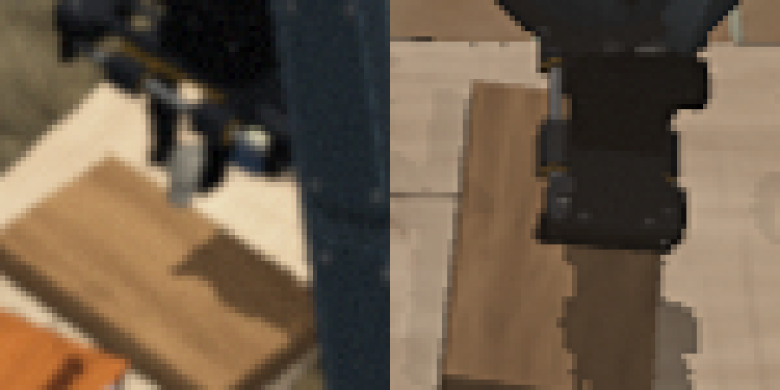

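>>> play_rows(
  motion=[
    [[0,0,0.01,0,0,0],[0,0,0.025,0,0,0],[0,0,0.04,0,0,0],[0,0,0.055,0,0,0],[0,0,0.063,0,0,0],[0,0,0.067,0,0,0],[0,0,0.067,0,0,0],[0,0,0.067,0,0,0]],
  ],
)

```text
time_s: 9.32
position: [0.566, -0.2369, 0.0877]
tcp_rot: [[0.086, 0.996, 0.0], [0.996, -0.086, -0.0], [-0.0, 0.0, -1.0]]
force: [0.5, -0.0, -0.8]
opening: 0.37
grasp_force: 30.0
```

>>> play_rows(
  motion=[
    [[0,0,0.0005,0,0,0],[0,0,0.001,0,0,0],[0,0,0.0015,0,0,0],[0,0,0.002,0,0,0],[0,0,0.002,0,0,0],[0,0,0.002,0,0,0]],
  ],
)

```text
time_s: 9.82
position: [0.5658, -0.2368, 0.0857]
tcp_rot: [[0.086, 0.996, 0.0], [0.996, -0.086, -0.0], [-0.0, 0.0, -1.0]]
force: [-0.1, -0.4, -1.2]
opening: 0.371
grasp_force: 30.0
```

>>> play_rows(
  motion=[
    [[0,0,0.0005,0,0,0],[0,0,0.001,0,0,0],[0,0,0.001,0,0,0],[0,0,0.001,0,0,0]],
  ],
)

```text
time_s: 10.15
position: [0.5657, -0.2368, 0.0845]
tcp_rot: [[0.086, 0.996, -0.0], [0.996, -0.086, 0.0], [0.0, -0.0, -1.0]]
force: [-0.0, -0.3, -0.6]
opening: 0.368
grasp_force: 30.0
```

>>> play_rows(
  motion=[
    [[0,0,0.0005,0,0,0],[0,0,0.001,0,0,0],[0,0,0.001,0,0,0],[0,0,0.001,0,0,0]],
  ],
)

```text
time_s: 10.48
position: [0.5657, -0.2368, 0.0835]
tcp_rot: [[0.086, 0.996, -0.0], [0.996, -0.086, 0.0], [0.0, -0.0, -1.0]]
force: [1.0, 0.6, -0.5]
opening: 0.369
grasp_force: 30.0
```

>>> play_rows(
  motion=[
    [[0,0,0.0005,0,0,0],[0,0,0.001,0,0,0],[0,0,0.001,0,0,0],[0,0,0.001,0,0,0]],
  ],
)

```text
time_s: 10.82
position: [0.5658, -0.2369, 0.0829]
tcp_rot: [[0.085, 0.996, 0.0], [0.996, -0.085, -0.0], [-0.0, 0.0, -1.0]]
force: [-0.5, 0.1, 2.1]
opening: 0.364
grasp_force: 30.0
```

Contact is at 0.0829 against a predicted 0.0828, so the stopper has not slipped. Releasing.

>>> play_rows(
  motion=[
    [[0,0,0,0,0,0],[0,0,0,0,0,0],[0,0,0,0,0,0],[0,0,0,0,0,0],[0,0,0,0,0,0],[0,0,0,0,0,0]],
  ],
  fingers=0.06,
)

```text
time_s: 11.32
position: [0.5657, -0.2367, 0.0824]
tcp_rot: [[0.086, 0.996, -0.0], [0.996, -0.086, 0.0], [0.0, -0.0, -1.0]]
force: [0.1, -0.5, 1.1]
opening: 0.67
grasp_force: 0.0
```

>>> play_rows(
  motion=[
    [[0,0,-0.01,0,0,0],[0,0,-0.03,0,0,0],[0,0,-0.055,0,0,0],[0,0,-0.08,0,0,0],[0,0,-0.1,0,0,0],[0,0,-0.11,0,0,0],[0,0,-0.11,0,0,0],[0,0,-0.11,0,0,0]],
  ],
)

```text
time_s: 11.98
position: [0.5657, -0.2367, 0.1929]
tcp_rot: [[0.086, 0.996, 0.001], [0.996, -0.086, -0.0], [-0.0, 0.001, -1.0]]
force: [-0.2, -0.5, -0.6]
opening: 0.689
grasp_force: 0.0
```

>>> play_rows(
  motion=[
    [[0.02,-0.012,0,0,0,0],[0.05,-0.028,0,0,0,-2],[0.08,-0.045,0,0,0,-4],[0.11,-0.062,0,0,0,-6],[0.14,-0.079,0,0,0,-8],[0.17,-0.096,0,0,0,-10],[0.19,-0.108,0,0,0,-11],[0.199,-0.112,0,0,0,-11]],
  ],
  fingers=0.036,
)

```text
time_s: 12.65
position: [0.467, -0.0257, 0.1909]
tcp_rot: [[-0.109, 0.994, -0.007], [0.994, 0.109, 0.003], [0.003, -0.007, -1.0]]
force: [-0.1, 0.3, 0.1]
opening: 0.416
grasp_force: 0.0
```

```bash
python3 - <<'E'
from h import *
s=bot.read_state(); p=s["position"]; print(p,s["tcp_rot"].round(3).tolist(),s["opening"])
ims=[]; rs=[]
for c in ["scene","top"]:
    d=imaging.capture(c)
    u,v=np.round(pix(d,[.566,-.237,.06])).astype(int)
    a=cv2.resize(d["frame"][v-25:v+25,u-25:u+25],(380,290),interpolation=3)
    u,v=np.round(pix(d,[.475,-.03,.1])).astype(int)
    b=cv2.resize(d["frame"][v-30:v+30,u-40:u+40],(380,290),interpolation=3)
    ims.append(np.vstack([a,b]))
    for o in finder.recognise(c,"bottle_stopper")[:2]: print(c,o["at"],o["confidence"])
cv2.imwrite("pics/bar.png",np.hstack(ims)[:,:,::-1])
E
```

```text
[ 0.46702875 -0.02566989  0.19087618] [[-0.109, 0.994, -0.007], [0.994, 0.109, 0.003], [0.003, -0.007, -1.0]] 0.4156726496952968
scene [0.5465, 0.2731, 0.0302] 0.43
top [0.5686, -0.2369, 0.0754] 0.58
```

View pics/bar.png

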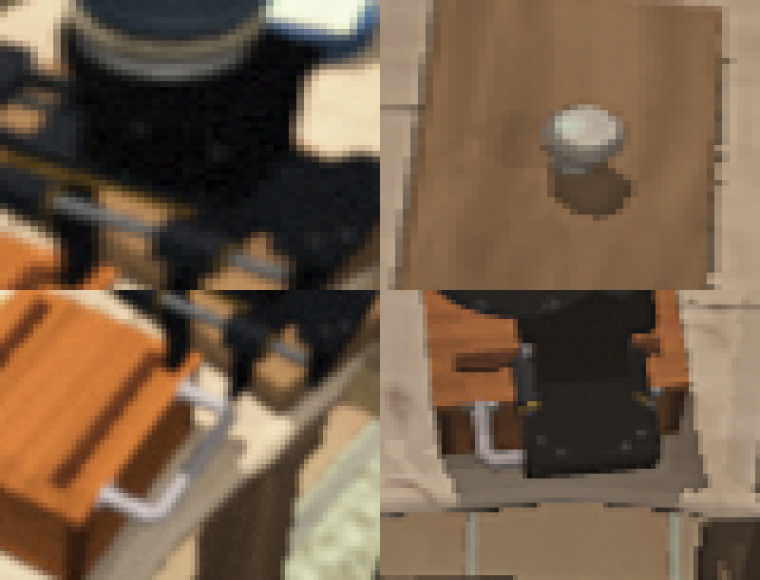

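The stopper stands upright on the block and the jaws are over the bar. Descending.

>>> play_rows(
  motion=[
    [[0,0,0.02,0,0,0],[0,0,0.045,0,0,0],[0,0,0.06,0,0,0],[0,0,0.065,0,0,0],[0,0,0.065,0,0,0],[0,0,0.065,0,0,0]],
  ],
)

```text
time_s: 13.35
position: [0.4721, -0.03, 0.1275]
tcp_rot: [[-0.105, 0.994, 0.001], [0.994, 0.105, -0.0], [-0.0, 0.001, -1.0]]
force: [0.4, 0.0, -0.5]
opening: 0.412
grasp_force: 0.0
```

>>> play_rows(
  motion=[
    [[0,-0.001,0.01,0,0,0],[0,-0.001,0.018,0,0,0],[0,-0.001,0.022,0,0,0],[0,-0.001,0.026,0,0,0],[0,-0.001,0.028,0,0,0],[0,-0.001,0.028,0,0,0]],
  ],
)

```text
time_s: 13.85
position: [0.4702, -0.029, 0.0994]
tcp_rot: [[-0.106, 0.994, -0.0], [0.994, 0.106, 0.0], [0.0, -0.0, -1.0]]
force: [-0.3, 0.1, -0.3]
opening: 0.414
grasp_force: 0.0
```

>>> play_rows(
  motion=[
    [[0,0,0.005,0,0,0],[0,0,0.01,0,0,0],[0,0,0.014,0,0,0],[0,0,0.014,0,0,0],[0,0,0.014,0,0,0]],
  ],
)

```text
time_s: 14.27
position: [0.47, -0.0289, 0.0852]
tcp_rot: [[-0.106, 0.994, -0.001], [0.994, 0.106, 0.0], [0.0, -0.001, -1.0]]
force: [-0.4, 0.2, -0.0]
opening: 0.415
grasp_force: 0.0
```

>>> play_rows(
  motion=[
    [[0,0,0,0,0,0],[0,0,0,0,0,0],[0,0,0,0,0,0],[0,0,0,0,0,0],[0,0,0,0,0,0],[0,0,0,0,0,0],[0,0,0,0,0,0],[0,0,0,0,0,0]],
  ],
  fingers=0.0,
)

```text
time_s: 14.93
position: [0.4714, -0.029, 0.0858]
tcp_rot: [[-0.106, 0.994, 0.003], [0.994, 0.106, -0.0], [-0.001, 0.003, -1.0]]
force: [4.3, 3.7, -0.1]
opening: 0.125
grasp_force: 30.0
```

The bar is gripped at 30 N and 11 mm. Now I'll swing the lid along its arc with the tool pointing down.

>>> play_rows(
  motion=[
    [[0,0.0003,-0.0068,0,0,0],[0,0.0008,-0.0135,0,0,0],[0,0.0016,-0.0202,0,0,0],[0,0.0026,-0.027,0,0,0],[0,0.0038,-0.0336,0,0,0],[0,0.0053,-0.0402,0,0,0],[0,0.007,-0.0468,0,0,0],[0,0.0089,-0.0533,0,0,0]],
  ],
)

```text
time_s: 15.6
position: [0.4798, -0.0282, 0.1389]
tcp_rot: [[-0.106, 0.994, 0.001], [0.994, 0.106, -0.0], [-0.0, 0.001, -1.0]]
force: [4.8, 1.9, -5.8]
opening: 0.125
grasp_force: 30.0
```

```bash
python3 -c "
import numpy as np
r,a=194.064,1.476
f=lambda t:np.array([-r*np.cos(np.radians(t+a)),r*np.sin(np.radians(t+a))])
for s,e in((16,32),(32,46),(46,60)):
  print([(f(t)-f(s)).round(1).tolist() for t in np.linspace(s,e,9)[1:]])"
```

```text
[[2.1, 6.4], [4.5, 12.8], [7.1, 19.0], [9.9, 25.2], [12.9, 31.3], [16.2, 37.2], [19.6, 43.1], [23.2, 48.8]]
[[3.3, 4.9], [6.8, 9.7], [10.5, 14.4], [14.3, 18.9], [18.2, 23.4], [22.2, 27.7], [26.4, 31.9], [30.7, 36.0]]
[[4.4, 3.9], [9.0, 7.7], [13.6, 11.4], [18.4, 14.9], [23.3, 18.3], [28.3, 21.5], [33.3, 24.6], [38.5, 27.5]]
```

>>> play_rows(
  motion=[
    [[0,0.0021,-0.0064,0,0,0],[0,0.0045,-0.0128,0,0,0],[0,0.0071,-0.019,0,0,0],[0,0.0099,-0.0252,0,0,0],[0,0.0129,-0.0313,0,0,0],[0,0.0162,-0.0372,0,0,0],[0,0.0196,-0.0431,0,0,0],[0,0.0232,-0.0488,0,0,0]],
  ],
)

```text
time_s: 16.27
position: [0.5015, -0.0255, 0.1879]
tcp_rot: [[-0.106, 0.994, -0.002], [0.994, 0.106, 0.0], [0.0, -0.002, -1.0]]
force: [2.4, -0.1, -7.3]
opening: 0.125
grasp_force: 30.0
```

>>> play_rows(
  motion=[
    [[0,0.0033,-0.0049,0,0,0],[0,0.0068,-0.0097,0,0,0],[0,0.0105,-0.0144,0,0,0],[0,0.0143,-0.0189,0,0,0],[0,0.0182,-0.0234,0,0,0],[0,0.0222,-0.0277,0,0,0],[0,0.0264,-0.0319,0,0,0],[0,0.0307,-0.036,0,0,0]],
  ],
)

```text
time_s: 16.93
position: [0.5296, -0.0221, 0.2239]
tcp_rot: [[-0.107, 0.994, -0.008], [0.994, 0.107, 0.0], [0.001, -0.008, -1.0]]
force: [-7.9, -1.4, 2.8]
opening: 0.124
grasp_force: 30.0
```

>>> play_rows(
  motion=[
    [[0,0,0,0,0,0],[0,0,0,0,0,0],[0,0,0,0,0,0],[0,0,0,0,0,0]],
  ],
)

```text
time_s: 17.27
position: [0.5297, -0.0221, 0.224]
tcp_rot: [[-0.107, 0.994, -0.007], [0.994, 0.107, 0.0], [0.001, -0.007, -1.0]]
force: [-8.0, -1.9, 2.7]
opening: 0.122
grasp_force: 30.0
```

>>> play_rows(
  motion=[
    [[0,0.0044,-0.0039,0,0,0],[0,0.009,-0.0077,0,0,0],[0,0.0136,-0.0114,0,0,0],[0,0.0184,-0.015,0,0,0],[0,0.0233,-0.0185,0,0,0],[0,0.0283,-0.0218,0,0,0],[0,0.0333,-0.025,0,0,0],[0,0.038,-0.028,0,0,0]],
  ],
)

```text
time_s: 17.93
position: [0.567, -0.0178, 0.2531]
tcp_rot: [[-0.107, 0.994, -0.008], [0.994, 0.107, 0.001], [0.001, -0.008, -1.0]]
force: [-9.3, -0.2, 6.5]
opening: 0.124
grasp_force: 30.0
```

>>> play_rows(
  motion=[
    [[0,0,0,0,0,0],[0,0,0,0,0,0],[0,0,0,0,0,0],[0,0,0,0,0,0]],
  ],
)

```text
time_s: 18.27
position: [0.5673, -0.0178, 0.2533]
tcp_rot: [[-0.107, 0.994, -0.007], [0.994, 0.107, 0.0], [0.001, -0.007, -1.0]]
force: [-9.8, 0.4, 8.5]
opening: 0.126
grasp_force: 30.0
```

```bash
cat > lid.py <<'E'
from h import *
from scipy.optimize import minimize
s=bot.read_state(); print(s["position"],s["force"],s["opening"],s["grasp_force"])
psi=np.radians(6.3); ex=np.array([np.cos(psi),np.sin(psi),0]); ey=np.array([-np.sin(psi),np.cos(psi),0]); O=np.array([.584,-.0135,0])
H=O+.077*ex+[0,0,.075]
# lid plane corners at angle th
def corners(th):
    f=-ex*np.cos(th)+np.array([0,0,1])*np.sin(th); n=ex*np.sin(th)+np.array([0,0,1])*np.cos(th)
    return [H+f*l+ey*w+n*h for l in(0,.154) for w in(-.085,.085) for h in(0,.01)]
for c in ["scene","top"]:
    d=imaging.capture(c)
    o=finder.outline_of(c,"bin_lid")[:1]
    if not o: print(c,"none"); continue
    m=o[0]["pixels"]; cs=max(cv2.findContours(m.astype(np.uint8),0,2)[0],key=cv2.contourArea)
    print(c,o[0]["confidence"],m.sum(),cv2.approxPolyDP(cs,2.5,True)[:,0].tolist())
    r=[]
    for a in range(46,75,1):
        S=np.zeros((400,640),np.uint8); cv2.fillConvexPoly(S,cv2.convexHull(np.round([pix(d,p) for p in corners(np.radians(a))]).astype(np.int32)),1)
        r.append((int((m&~S.astype(bool)).sum()),int((S.astype(bool)&~m).sum()),a))
    print(r[::2])
    print({a:[np.round(pix(d,p)).astype(int).tolist() for p in corners(np.radians(a))[4::2]] for a in(50,55,60,65)})
E
python3 lid.py
```

```text
[ 0.56732382 -0.01780329  0.25331392] [-9.79844643  0.39254921  8.45541334] 0.12638864622558327 30.001598596572876
scene 0.89 336 [[331, 158], [318, 166], [294, 198], [329, 166]]
[(93, 571, 46), (91, 502, 48), (59, 452, 50), (53, 373, 52), (48, 280, 54), (44, 216, 56), (39, 134, 58), (79, 73, 60), (130, 75, 62), (127, 118, 64), (129, 225, 66), (134, 277, 68), (136, 354, 70), (141, 435, 72), (143, 514, 74)]
{50: [[347, 155], [319, 188]], 55: [[344, 152], [316, 185]], 60: [[341, 149], [313, 181]], 65: [[338, 146], [310, 179]]}
top 0.58 43 [[348, 175], [359, 176]]
[(34, 804, 46), (34, 697, 48), (34, 621, 50), (33, 512, 52), (31, 425, 54), (26, 312, 56), (17, 217, 58), (0, 312, 60), (6, 428, 62), (12, 513, 64), (15, 599, 66), (18, 710, 68), (18, 791, 70), (20, 903, 72), (21, 977, 74)]
{50: [[359, 186], [303, 190]], 55: [[359, 181], [302, 186]], 60: [[359, 177], [302, 181]], 65: [[358, 172], [302, 177]]}
```

>>> play_rows(
  motion=[
    [[0,-0.0008,-0.0012,0,0,0],[0,-0.0013,-0.002,0,0,0],[0,-0.0013,-0.002,0,0,0],[0,-0.0013,-0.002,0,0,0],[0,-0.0013,-0.002,0,0,0],[0,-0.0013,-0.002,0,0,0]],
  ],
)

```text
time_s: 18.97
position: [0.568, -0.0178, 0.2539]
tcp_rot: [[-0.106, 0.994, -0.003], [0.994, 0.106, 0.001], [0.002, -0.003, -1.0]]
force: [-6.4, 1.7, 2.0]
opening: 0.126
grasp_force: 30.0
```

```bash
python3 - <<'E'
from h import *
from scipy.optimize import least_squares
D={c:imaging.capture(c) for c in("scene","top")}
obs={"top":[(352,178),(302,183),(306,221),(359,217)],"scene":[(321,168),(296,198),(331,218),(357,183)]}
def corners(q,th,hs=(.01,),dy=.085):
    ex=np.array([np.cos(q[2]),np.sin(q[2]),0]); ey=np.array([-ex[1],ex[0],0]); z=np.array([0,0,1.]); H=np.array([q[0],q[1],0])+.077*ex+.075*z
    f=-ex*np.cos(th)+z*np.sin(th); n=ex*np.sin(th)+z*np.cos(th)
    return [H+f*l+ey*w+n*h for h in hs for l,w in((0,-dy),(0,dy),(.154,dy),(.154,-dy))]
r=least_squares(lambda q:np.concatenate([np.ravel([pix(D[c],p) for p in corners(q,0)])-np.ravel(obs[c]) for c in obs]),[.584,-.0135,.11])
q=r.x; print(q[:2],np.degrees(q[2]),r.fun.round(1))
M={c:finder.outline_of(c,"bin_lid")[0]["pixels"] for c in [] }
for c in D:
    imaging.capture(c); m=finder.outline_of(c,"bin_lid")[0]["pixels"]; out=[]
    for a in np.arange(54,67,1.):
        S=np.zeros((1600,2560),np.uint8); cv2.fillConvexPoly(S,cv2.convexHull(np.round([(pix(D[c],p)+.5)*4 for p in corners(q,np.radians(a),(0,.01))]).astype(np.int32)),1)
        S=cv2.resize(S.astype(np.float32),(640,400),interpolation=3); out.append((a,round(float((m*(1-S)).sum())),round(float((S*(1-m)).sum()))))
    print(c,m.sum(),out)
s=bot.read_state(); print(s["position"],s["force"],s["opening"],s["grasp_force"],s["time_s"])
ex=np.array([np.cos(q[2]),np.sin(q[2])]); b=s["position"]; hx=(q[:2]+.077*ex)@ex
print("kin", np.degrees(np.arctan2(b[2]-.0058-.075, hx-b[:2]@ex))-1.48, np.hypot(b[2]-.0808,hx-b[:2]@ex))
for n in ["bottle_stopper","tumbler","round_tin"]: print(n,[(np.round(o["at"],3).tolist(),round(float(o["confidence"]),2)) for o in finder.recognise("top",n)[:3]])
E
```

```text
[ 0.58550011 -0.0124076 ] 6.472202405936737 [ 0.2 -1.4 -0.3 -2.2 -0.8  1.1 -0.4  0.4 -0.3 -1.  -2.6  0.1  2.6 -0.5
  2.2  0.8]
scene 310 [(np.float64(54.0), 52, 262), (np.float64(55.0), 49, 216), (np.float64(56.0), 47, 186), (np.float64(57.0), 46, 138), (np.float64(58.0), 48, 109), (np.float64(59.0), 53, 85), (np.float64(60.0), 79, 73), (np.float64(61.0), 108, 69), (np.float64(62.0), 142, 69), (np.float64(63.0), 125, 89), (np.float64(64.0), 124, 122), (np.float64(65.0), 125, 157), (np.float64(66.0), 127, 195)]
top 36 [(np.float64(54.0), 25, 378), (np.float64(55.0), 24, 323), (np.float64(56.0), 22, 282), (np.float64(57.0), 20, 226), (np.float64(58.0), 15, 193), (np.float64(59.0), 8, 212), (np.float64(60.0), 2, 261), (np.float64(61.0), 2, 308), (np.float64(62.0), 5, 357), (np.float64(63.0), 7, 414), (np.float64(64.0), 10, 456), (np.float64(65.0), 11, 512), (np.float64(66.0), 12, 554)]
[ 0.56801851 -0.0177806   0.25390538] [-5.37100568  1.21465031  2.02399619] 0.12150940020894109 29.984842836856842 19.2667
kin 59.768226591293974 0.19744843144314078
bottle_stopper [([0.57, -0.237, 0.072], 0.39), ([0.618, 0.207, 0.006], 0.21)]
tumbler [([0.532, 0.218, 0.032], 0.67)]
round_tin [([0.606, -0.42, 0.029], 0.77)]
```

Three angle estimates agree on about 60° (59.5, 60.5 and 59.8). The finder's tumbler hit this time is odd, so I'll compare pixels with the first picture before handing in.

```bash
python3 - <<'E'
from h import *
b=cv2.imread("pics/top0.png")[:,:,::-1].astype(int); f=imaging.capture("top")["frame"].astype(int); D=np.abs(f-b).max(2)
for n,(u0,u1,v0,v1) in dict(tumbler=(172,206,188,238),tray_low=(232,282,194,235),tray_far=(256,282,178,194),stop_slot=(244,256,177,192),yellow=(208,226,180,202),tin=(438,464,192,218)).items():
    print(n,np.median(D[v0:v1,u0:u1]),(D[v0:v1,u0:u1]>40).sum())
print([(np.round(o["at"],3).tolist(),round(float(o["confidence"]),2)) for o in finder.recognise("top","tumbler")])
E
```

```text
tumbler 70.0 1564
tray_low 38.0 855
tray_far 22.0 24
stop_slot 68.0 137
yellow 96.0 361
tin 36.0 92
[]
```

```bash
python3 - <<'E'
from h import *
for c in("top","scene"):
    b=cv2.imread(f"pics/{c}0.png")[:,:,::-1].astype(np.float32); f=imaging.capture(c)["frame"].astype(np.float32)
    print(c,[(n,np.round(x["at"],3).tolist(),round(float(x["confidence"]),2)) for n in("tumbler","cork_0","bottle_stopper","cork_tray") for x in finder.recognise(c,n)[:6]])
    lo=lambda x:cv2.resize(x.mean(2),(32,20),interpolation=cv2.INTER_AREA).astype(int)
    if c=="top":
        r=slice(8,13); k=slice(5,24)
        print(lo(b)[r,k]);print(lo(f)[r,k])
    boxes={"top":(165,290,165,245),"scene":(170,320,205,330)}
    u0,u1,v0,v1=boxes[c]; g=lambda x:cv2.Canny(cv2.cvtColor(x[v0:v1,u0:u1].astype(np.uint8),cv2.COLOR_RGB2GRAY),40,100)
    T=g(b)
    res={}
    # subpixel shift of small patches by gradient-based match
    for n,P in dict(tumbler=(.577,.464,.05),yellow=(.65,.386,.02),traymid=(.595,.239,.02)).items():
        d=imaging.capture(c); u,v=np.round(pix(d,P)).astype(int); w=16
        gm=lambda x:cv2.Laplacian(cv2.GaussianBlur(x.mean(2),(3,3),0),cv2.CV_32F)
        m=cv2.matchTemplate(gm(f)[v-w-6:v+w+6,u-w-6:u+w+6],gm(b)[v-w:v+w,u-w:u+w],cv2.TM_CCOEFF_NORMED); y,x=np.unravel_index(m.argmax(),m.shape)
        res[n]=(x-6,y-6,round(float(m.max()),2))
    print(res)
E
```

```text
top [('tumbler', [0.606, -0.422, 0.031], 0.49), ('cork_0', [0.54, 0.22, 0.029], 0.4), ('bottle_stopper', [0.569, -0.237, 0.074], 0.54), ('cork_tray', [0.622, 0.209, 0.007], 0.63), ('cork_tray', [0.56, -0.238, 0.034], 0.61)]
[[ 99  78  61  98  99 107 107  95  97 108 108 107 103 101 102  97 100  97
   72]
 [107 102  62 120  88 104 113  86  86 120  85  74  84 117  80  90 119 105
  108]
 [118  95  50 115 102 112 111  96  90 124  87  72  74 113  79  85 123  95
  119]
 [119 113 106 108  88 110 106  90  97 127  89  63  68 100  73  83 122 121
  115]
 [112  54  69  81  85  84  88  59  73  93  88  86  86  60  57  82  96  76
   67]]
[[127 100  77  59  43  49  36  51  66  49  49  32  84 128 130 124 128 124
   94]
 [137 123  73  79  36  49  36  65 102 145  69  42  71 149 103 115 151 134
  138]
 [149 113  58  91  37  49  37  69 113 157  92  65  65 139 100 107 157 122
  152]
 [153 136 124  96  38  49  38  62 122 161 107  78  78 118  93 107 156 154
  147]
 [144  68  87  89  49  51  39  41  92 118 113 110 109  76  74 106 123  98
   87]]
{'tumbler': (np.int64(-5), np.int64(1), 0.09), 'yellow': (np.int64(-5), np.int64(-6), 0.11), 'traymid': (np.int64(0), np.int64(0), 0.62)}
scene [('tumbler', [0.58, 0.46, 0.048], 0.74), ('cork_0', [0.544, 0.275, 0.03], 0.61), ('cork_0', [0.54, 0.219, 0.027], 0.51), ('cork_0', [0.596, 0.215, 0.055], 0.45), ('cork_0', [0.653, 0.389, 0.019], 0.44), ('bottle_stopper', [0.551, -0.215, 0.035], 0.55), ('bottle_stopper', [0.567, -0.236, 0.072], 0.49), ('cork_tray', [0.6, 0.244, 0.009], 0.93)]
{'tumbler': (np.int64(0), np.int64(0), 0.75), 'yellow': (np.int64(0), np.int64(0), 0.98), 'traymid': (np.int64(0), np.int64(0), 0.96)}
```

The scene camera shows the tumbler, yellow look-alike and tray unshifted. In the top view something large and dark, probably the arm, hides that area, and the picture is brighter overall. Handing in while holding.

```bash
python3 -c "
from rig import bot
s=bot.read_state(); print(s['grasp_force'],s['opening'],s['position'],s['time_s']); print(bot.hand_in())"
```

```text
29.984740018844604 0.12585485497160726 [ 0.56800509 -0.01778555  0.25389222] 20.3167
the job is handed in; nothing more can be done
None
```

I handed the job in at 20.3 s: the stopper stands upright on the oak block, the gripper is holding the bin lid at about 60° (three estimates, 59.5–60.5°), all five corks were still in the tray just after the pick, and the glass and tin look undisturbed.

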